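Set out a copper plate for edge filing

ROBOT

A 6-joint arm with a two-finger parallel gripper is mounted at the origin on a cart in front of the work surface, level with it; the furniture and walls round the work are solid. World frame = base frame: x ahead of the robot, y to its left, z up, the work surface at z = 0. Lengths are in m, angles in degrees, forces in N, time in s.
With the tool pointing down it reaches from about 0.4 to 0.825 m from the base axis. Payload 7 kg.
Tool frame: the origin (TCP) lies on the centre line of the jaws, within the pads' length; the fingertips stand 14 mm ahead of it and the grasp point (between the pads) lies 5 mm behind it; z points along the fingers, y is the line along which they close (so a half turn about z gives the same grasp; the last joint's range is limited). The gripper opens to 88 mm and grips with 3 to 60 N. Pads are 19 mm wide; open, the fingers measure 130 mm over their backs; the gripper's body (78 mm by 193 mm) begins 47 mm behind the grasp point.
Start: joints at [-57.233, 20.546, 0.682, 0, -70.136, -16.507], TCP at [0.189, -0.648, 0.241] pointing down, gripper open.
Joint ranges: [-176.03, 176.03], [-82.01, 121.73], [-58.28, 71.71], [-173.87, 95.51], [-174.79, -0.11], [-173.66, 173.66]. Speed limits (degrees/s): [136.94, 136.94, 172.46, 180, 180, 180].

INTERFACE

Orientations are given as [roll, pitch, yaw] about the fixed x, y, z axes, in that order (R = Rz(yaw) Ry(pitch) Rx(roll)).
In Python, from plant import r gives the robot as it stands.
- The arm moves only by the tool send_rows, never from a script. Its argument "steps" is a list of rows, each an object with "dp": the shift along the tool's x, y, z in mm, a list of three; "roll": the turn about the tool's z in rad; "jaw": the opening in per cent of the stroke, from 0 (shut) to 100 (fully open). In form: [{"dp": [tx, ty, tz], "roll": roll, "jaw": jaw}, ...]. A call has 1 to 5 rows; each row is the pose to reach, as a shift and turn from the pose commanded when the call began, along the tool's axes at that moment; what a row does not reach only later rows make up. A row lasts 1/8 s, in which the tool goes at most 62.5 mm and 10.7 degrees, less where a joint would pass 70% of its speed; a pose out of reach is approached as far as the arm can. A call with a gripper value outside its range is refused whole. The fingers move at their own pace and stop on an object; "newtons" is the grip in N (left out, the last holds). Time passes only in rows, so rows that repeat a pose let the fingers close. It gives the time, the measured TCP pose, the force, the opening and the grip force at its end, in the units of the state.
- r.get_state(): the state, without advancing time (a new reading comes with each control period).
- r.capture(name): name is "side" or "top" or "wrist"; returns a dict with "image" (480x640x3 uint8, blue, green, red), "K" (3x3 intrinsics, pixels), "rvec" (rotation vector, rad) and "tvec" (3), from world to camera coordinates, as OpenCV has them. Camera axes: x right, y down, z forward; pixel columns grow to the right and rows downward; lengths in m; the calibration is good to about 2 mm. A picture is of the moment at which its call begins. There is no depth.
- r.close_job(): hands the job in; it is judged then, once.
The state is a dict: "time_s": time; "joints": joint angles; "qd": joint speeds; "joint_torque": joint torques, N m; "tcp_pos": TCP position; "eef_rot": TCP orientation; "contact_force": force on the tool from outside, world axes, zero at the start; "moment": the same for the moment, N m; "gripper_width": finger opening in m; "gripper_force": force on a finger pad.
Only numpy, scipy, OpenCV 4.12 (cv2) and the standard library are available. Lean on these libraries where they do the work, as an engineer would, in place of code of your own. Each camera call takes 0.05 s, during which the arm holds its last target. There are 200 camera calls.

TASK

Get the copper plate on the wooden filing board ready to have its edge filed: push it flush against the fence along the back of the board, and along the fence until its short edge sticks out about 30 mm past the end of the board, at the end beside the rasp. Only push the plate with the fingers, never lift it, tip it or let it fall off the board, and leave the other things on the bench where they are.

Things in the scene. Friction and masses are not known exactly. Their poses are not given: they have to be found in the camera images.
- filing_board: Fixed wooden board: level top 190 mm deep (its x) by 300 mm long (its y), 40 mm above the bench. A fence strip runs the full length of its back edge (+x, away from the robot), 18 mm thick, 14 mm high above the top, front face at x = +0.077. Both ends (y = +-0.150) are open. Origin: centre of the underside, at bench height; z up. Turned by up to about 0.2 rad.
- plate: Loose copper plate 95 mm (its x) by 140 mm (its y, along the board) by 6 mm thick, 0.3 to 0.5 kg, flat on the board near the middle, skewed, clear of the fence; slides under a push of about 2 to 8 N. Origin: centre of underside. Flush to the fence its centre is at x = +0.0295 in the board's frame; with 30 mm overhang it is 110 mm along y from the board's centre.
- rasp: Rasp with a red handle and dark straight blade, 280 mm long, 25 mm thick, lying loose on the bench past one end of the filing board (either one), across the board's length, about 85 mm off. It shows at which end the plate must stick out. Origin: middle of its length, underside; length along its y. Not to be moved.
- bench_brush: Flat wide brush with a wooden handle, 215 x 58 x 14 mm, lying loose on the bench past the other end of the filing board. Origin: middle, underside. Not to be moved.
- magnifier: Black loupe, a loose waisted cylinder 37 mm across, 35 mm high, upright on the bench in front of the board. Origin: centre of underside. Not to be moved.
- sanding_block: Loose wooden sanding block 60 x 90 x 45 mm on the bench behind the board. Origin: centre of underside. Not to be moved.
- tin: Loose round ink tin, 70 mm across, 45 mm high, on the bench behind the board. Origin: centre of underside. Not to be moved.
Mind the look-alikes: they are no part of the job. Several things have the shape of the plate; the one meant has the colours described above.

How it is judged:
By the outcome, as a careful person would: the job done as asked, in the order asked, and still so for the second after the job is handed in, with the robot touching nothing.
It also fails if it takes over 64 s, if anything falls off the work surface, if the arm or the gripper's body presses on something with over 40 N, if the wrist force passes 120 N, or if a joint passes its speed limit or range.

## Working session

There is one attempt and no reset: what is moved stays moved. The work goes in short steps, Python scripts to look and compute and a tool call to move; the robot and the scene stay as the last step left them, time stands still between calls to the robot, and variables do not carry over. Pictures are saved under pics/ and viewed, at most 10 in all, crops included, and the job is handed in when it is done.

Besides the shell and the picture viewer there is one more tool, called after "Request:" as name([rows], argument=value, ...), one row to a line, values as JSON. send_rows: Moves the arm, as the interface text tells. Its arguments: {"type":"object","properties":{"steps":{"type":"array","items":{"type":"object","properties":{"dp":{"type":"array","items":{"type":"number"}},"roll":{"type":"number"},"jaw":{"type":"number"}}}},"newtons":{"type":"number"}},"required":["steps"]}

```bash
mkdir -p pics; ls; python3 - <<'E'
from plant import r
import cv2,numpy as np
s=r.get_state();print(s['time_s'],s['tcp_pos'],s['eef_rot'])
for n in['top','side']:
    c=r.capture(n);cv2.imwrite(f'pics/{n}0.png',c['image']);np.savez(f'pics/{n}0.npz',**c)
    R=cv2.Rodrigues(np.array(c['rvec']))[0];print(n,(-R.T@np.array(c['tvec']).ravel()).round(3),np.diag(c['K']))
E
```

```text
pics
0.0 [ 0.18883977 -0.64756672  0.23962441] [ 1.79905219e+02 -1.02603161e-02 -1.63744977e+02]
top [ 0.393 -0.076  1.344] [582.64234829 582.64234829   1.        ]
side [0.557 1.015 0.637] [541.88017271 541.88017271   1.        ]
```

View pics/top0.png

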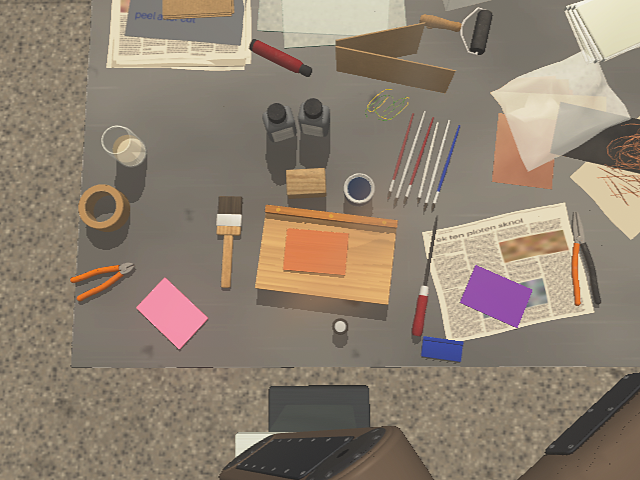

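View pics/side0.png

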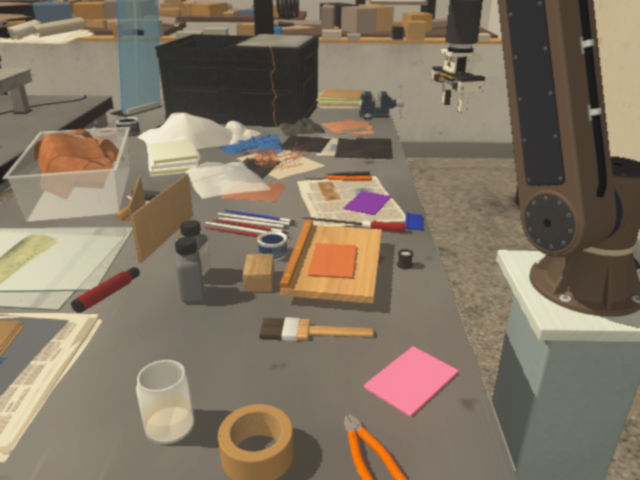

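The top view shows the filing board at about (327,255), with its fence along the upper edge. The rasp (red handle) is at (425,275), past the right end (-y), and the brush is at (228,240).

Plate-like things: orange-copper plate on the board (316,252), pink sheet (172,313), purple sheet (496,296), coppery sheet under the tissue (523,150). The one on the board fits, because it is copper-coloured and lies skewed near the middle of the board.

```bash
cat > h.py <<'E'
import cv2,numpy as np
def ray(c,uv,z):
    R=cv2.Rodrigues(np.array(c['rvec']).ravel())[0];t=np.array(c['tvec']).ravel();C=-R.T@t
    p=cv2.undistortPoints(np.array(uv,float).reshape(-1,1,2),np.array(c['K']),None)[:,0]
    d=np.c_[p,np.ones(len(p))]@R
    return (C+d*((z-C[2])/d[:,2])[:,None])[:,:2]
def blob(m,near):
    cs,_=cv2.findContours(m,cv2.RETR_EXTERNAL,cv2.CHAIN_APPROX_NONE)
    cs=[c for c in cs if cv2.contourArea(c)>300]
    return max(cs,key=lambda c:cv2.pointPolygonTest(c,near,True))
def rect(c,cnt,z):
    p=ray(c,cnt.reshape(-1,2),z).astype(np.float32);return cv2.minAreaRect(p*1000)
E
python3 - <<'E'
import cv2,numpy as np
from h import *
c=dict(np.load('pics/top0.npz'));im=c['image'];h=cv2.cvtColor(im,cv2.COLOR_BGR2HSV)
for uv in[(316,252),(272,265),(370,280),(330,217),(310,180)]:print(uv,h[uv[1],uv[0]])
m=cv2.inRange(h,(3,150,80),(11,255,255));k=blob(m,(316,252));print('plate',rect(c,k,.046))
mb=cv2.inRange(h,(3,90,80),(22,255,255));mb=cv2.morphologyEx(mb,cv2.MORPH_OPEN,np.ones((3,3)));kb=blob(mb,(330,260))
print('board',rect(c,kb,.04),cv2.boundingRect(kb))
for n,uv,z in[('block',(306,174),.045),('tin',(360,186),.045),('loupe',(340,326),.035),('raspends',[(434,218),(418,334)],.02),('brush',[(227,287),(241,215)],.01)]:print(n,ray(c,uv,z).round(3).tolist())
print('boardcorners guess',ray(c,[(256,288),(389,303),(397,229),(266,206)],.04).round(3).tolist())
o=cv2.drawContours(im.copy(),[k],-1,(255,0,0),1);cv2.drawContours(o,[kb],-1,(0,255,0),1)
cv2.imwrite('pics/crop0.png',cv2.resize(o[150:350,210:450],None,fx=3,fy=3,interpolation=cv2.INTER_CUBIC))
E
```

```text
(316, 252) [ 10 160 221]
(272, 265) [ 16 132 212]
(370, 280) [ 16 126 225]
(330, 217) [ 18 175 217]
(310, 180) [ 17 110 188]
plate ((552.733154296875, -23.796401977539062), (138.3090057373047, 94.20698547363281), 84.75590515136719)
board ((547.2976684570312, -46.50419616699219), (303.6492004394531, 193.9762725830078), 82.45946502685547) (255, 205, 143, 100)
block [[0.731, -0.002]]
tin [[0.701, -0.126]]
loupe [[0.386, -0.078]]
raspends [[0.63, -0.296], [0.367, -0.252]]
brush [[0.475, 0.181], [0.643, 0.152]]
boardcorners guess [[0.471, 0.11], [0.436, -0.187], [0.602, -0.208], [0.658, 0.089]]
```

View pics/crop0.png

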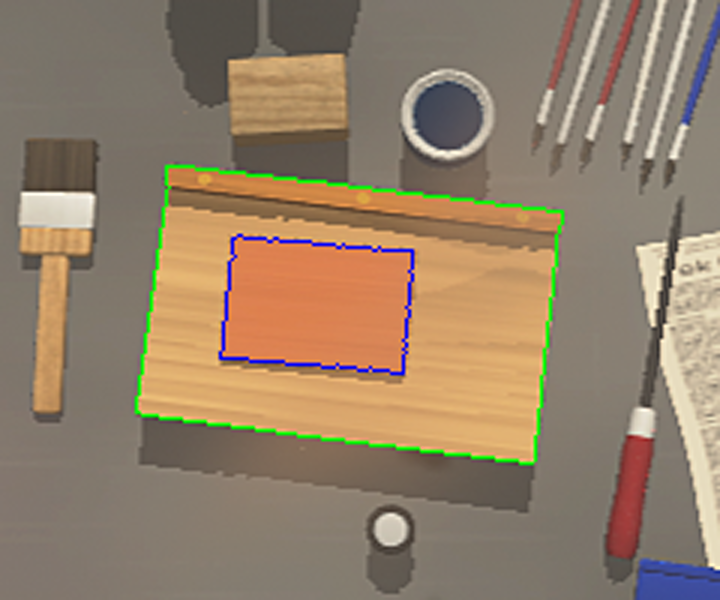

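The enlarged crop confirms it. The orange-copper plate, outlined at crop (220-413, 237-375), lies on the board, clear of the fence and turned about 2° from it. I'll move above the front of the plate with the tool aligned to the board.

```bash
cat >> h.py <<'E'
from scipy.spatial.transform import Rotation as Ro
B=np.array([.5457,-.0465]);YAW=-7.54
a=np.radians(YAW);BX=np.array([np.cos(a),np.sin(a)]);BY=np.array([-np.sin(a),np.cos(a)])
def tob(p):d=np.asarray(p)[...,:2]-B;return np.stack([d@BX,d@BY],-1)*1000
def go(s,bx,by,z):
    "dp in tool mm and roll to reach board (bx,by) mm, TCP height z mm"
    p=B+BX*bx/1000+BY*by/1000;w=np.r_[p,z/1000]-s['tcp_pos']
    e=s['eef_rot'];R=Ro.from_euler('xyz',e,degrees=True).as_matrix()
    return (R.T@w*1000).round(1).tolist(),round(float(np.radians((e[2]-(YAW+180)+180)%360-180)),3)
E
python3 - <<'E'
from plant import r
from h import *
s=r.get_state();print(go(s,-70,23,160))
E
```

```text
([-456.1, 526.4, 80.4], 0.415)
```

Request:
send_rows([
  {"dp": [-45,52,8],"roll": 0.08,"jaw": 70},
  {"dp": [-85,100,16],"roll": 0.16,"jaw": 70},
  {"dp": [-125,148,24],"roll": 0.24,"jaw": 70},
  {"dp": [-165,195,32],"roll": 0.32,"jaw": 70},
  {"dp": [-205,240,38],"roll": 0.415,"jaw": 70},
], newtons=20)

```text
time_s: 0.72
tcp_pos: [0.3165, -0.3632, 0.2027]
eef_rot: [180.0, -0.0, 172.3]
contact_force: [1.3, 0.6, 0.0]
gripper_width: 0.0613
gripper_force: 0.0
```

```bash
python3 - <<'E'
from plant import r
from h import *
s=r.get_state();print(s['tcp_pos'],s['eef_rot'],go(s,-70,23,160))
E
```

```text
[ 0.31646497 -0.36320629  0.20267037] [ 1.79989108e+02 -9.33449209e-03  1.72289450e+02] ([-114.6, 367.4, 42.7], -0.003)
```

Request:
send_rows([
  {"dp": [-18,58,8]},
  {"dp": [-36,116,16]},
  {"dp": [-54,174,24]},
  {"dp": [-72,232,32]},
  {"dp": [-90,290,42]},
])

```text
invalid input
```

Request:
send_rows([
  {"dp": [-12,39,0]},
  {"dp": [-24.5,77,0]},
  {"dp": [-24.5,77,0]},
  {"dp": [-24.5,77,0]},
])

```text
invalid input
```

```bash
python3 - <<'E'
from plant import r
from h import *
c=r.capture('wrist');cv2.imwrite('pics/w1.png',c['image']);np.savez('pics/w1.npz',**c)
s=r.get_state();print(s['time_s'],s['tcp_pos'],s['eef_rot'],tob(s['tcp_pos']),go(s,-70,23,160),go(s,-70,23,60))
E
```

```text
0.775 [ 0.31817852 -0.35817022  0.20205048] [1.79875060e+02 1.29222483e-02 1.71971414e+02] [-184.65737127 -338.8303503 ] ([-111.6, 362.7, 42.9], -0.009) ([-111.5, 362.5, 142.9], -0.009)
```

View pics/w1.png

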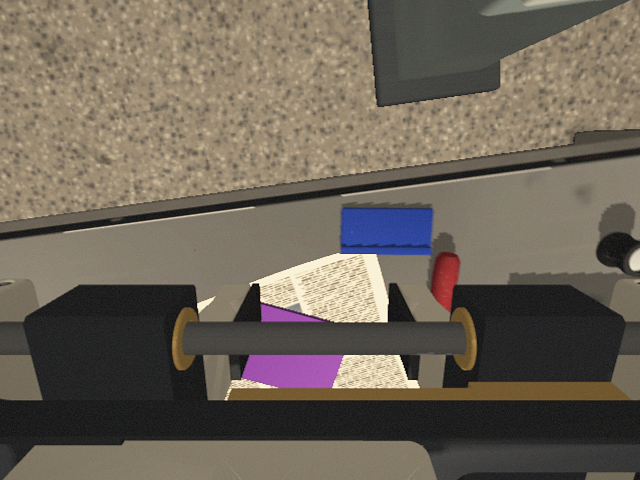

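The moves were refused because every row needs roll and jaw. The wrist view shows only the purple sheet (300,345), the rasp handle (445,280) and the gripper jaws. I'll resend the moves with all fields.

Request:
send_rows([
  {"dp": [-18,58,8],"roll": 0,"jaw": 70},
  {"dp": [-36,116,16],"roll": 0,"jaw": 70},
  {"dp": [-54,174,24],"roll": 0,"jaw": 70},
  {"dp": [-72,232,32],"roll": 0,"jaw": 70},
  {"dp": [-90,290,42],"roll": 0,"jaw": 70},
])

```text
time_s: 1.4
tcp_pos: [0.444, -0.0874, 0.1612]
eef_rot: [180.0, 0.0, 172.5]
contact_force: [1.1, -0.3, -0.1]
gripper_width: 0.0617
gripper_force: 0.0
```

Request:
send_rows([
  {"dp": [-12,39,0],"roll": 0,"jaw": 70},
  {"dp": [-22,73,0],"roll": 0,"jaw": 70},
  {"dp": [-22,73,0],"roll": 0,"jaw": 70},
  {"dp": [-22,73,0],"roll": 0,"jaw": 70},
])

```text
time_s: 1.9
tcp_pos: [0.4743, -0.02, 0.1608]
eef_rot: [-180.0, -0.1, 172.5]
contact_force: [0.4, -0.1, 0.7]
gripper_width: 0.0614
gripper_force: 0.0
```

```bash
python3 - <<'E'
from plant import r
from h import *
c=r.capture('wrist');cv2.imwrite('pics/w2.png',c['image']);np.savez('pics/w2.npz',**c)
s=r.get_state();print(s['time_s'],s['tcp_pos'],s['eef_rot'],tob(s['tcp_pos']),go(s,-70,23,60))
E
```

```text
1.95 [ 0.47423422 -0.02037157  0.16090754] [-1.79988579e+02 -3.87863790e-02  1.72464668e+02] [-74.27637694  16.52489304] ([-4.3, 6.5, 100.9], 0.0)
```

View pics/w2.png

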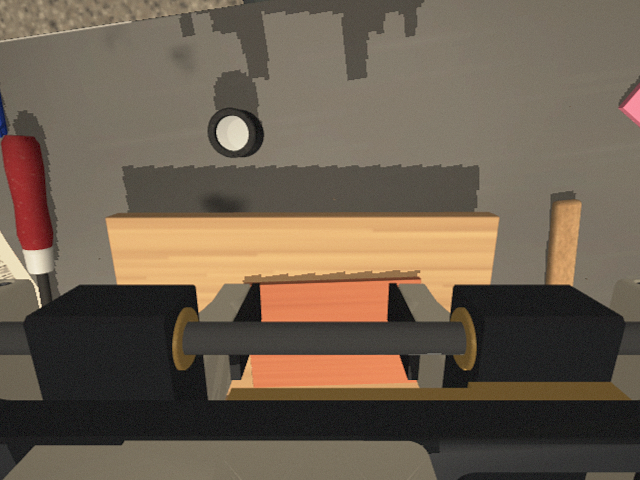

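The wrist view shows the board's front edge level at row 216, from (108,216) to (498,214). The plate's front edge runs from (247,283) to (420,277), so the tool is aligned with the board. I'll check those edges numerically.

```bash
python3 - <<'E'
from h import *
c=dict(np.load('pics/w2.npz'))
print(tob(ray(c,[(108,216),(498,214)],.04)).round(1).tolist(),tob(ray(c,[(260,282),(388,278)],.046)).round(1).tolist())
E
```

```text
[[-95.2, -146.3], [-97.2, 148.3]] [[-44.2, -32.9], [-47.7, 66.8]]
```

Request:
send_rows([
  {"dp": [-2,6.5,40],"roll": 0,"jaw": 70},
  {"dp": [-2,6.5,80],"roll": 0,"jaw": 70},
  {"dp": [-2,6.5,98],"roll": 0,"jaw": 70},
  {"dp": [-2,6.5,103.5],"roll": 0,"jaw": 70},
  {"dp": [-2,6.5,103.5],"roll": 0,"jaw": 70},
])

```text
time_s: 2.58
tcp_pos: [0.4777, -0.0142, 0.0579]
eef_rot: [-180.0, 0.0, 172.4]
contact_force: [0.2, -0.9, -0.2]
gripper_width: 0.0615
gripper_force: 0.0
```

```bash
python3 - <<'E'
from plant import r
from h import *
s=r.get_state();print(s['time_s'],s['tcp_pos'],s['contact_force'],tob(s['tcp_pos']),go(s,-27.5,23,57.5))
E
```

```text
2.575 [ 0.47769118 -0.01419465  0.05792393] [ 0.16778665 -0.910749   -0.21921095] [-71.65983661  23.10201474] ([-44.2, -0.1, 0.4], -0.0)
```

Request:
send_rows([
  {"dp": [-6,0,1],"roll": 0,"jaw": 70},
  {"dp": [-12,0,1],"roll": 0,"jaw": 70},
  {"dp": [-16,0,1],"roll": 0,"jaw": 70},
  {"dp": [-20,0,1],"roll": 0,"jaw": 70},
  {"dp": [-24,0,1],"roll": 0,"jaw": 70},
])

```text
time_s: 3.2
tcp_pos: [0.5011, -0.0169, 0.0566]
eef_rot: [-180.0, -0.1, 172.5]
contact_force: [-4.0, 1.5, 3.2]
gripper_width: 0.0613
gripper_force: 2.1
```

Request:
send_rows([
  {"dp": [-3,0,0],"roll": 0,"jaw": 70},
  {"dp": [-6,0,0],"roll": 0,"jaw": 70},
  {"dp": [-9,0,0],"roll": 0,"jaw": 70},
  {"dp": [-12,0,0],"roll": 0,"jaw": 70},
  {"dp": [-15,0,0],"roll": 0,"jaw": 70},
])

```text
time_s: 3.82
tcp_pos: [0.5165, -0.0188, 0.0566]
eef_rot: [-180.0, -0.0, 172.5]
contact_force: [-3.5, 0.5, 2.4]
gripper_width: 0.0611
gripper_force: 1.9
```

Request:
send_rows([
  {"dp": [-1,0,0],"roll": 0,"jaw": 70},
  {"dp": [-2,0,0],"roll": 0,"jaw": 70},
  {"dp": [-3,0,0],"roll": 0,"jaw": 70},
])

```text
time_s: 4.2
tcp_pos: [0.5193, -0.0192, 0.0566]
eef_rot: [-180.0, -0.0, 172.5]
contact_force: [-3.1, 0.6, 2.1]
gripper_width: 0.0613
gripper_force: 1.5
```

```bash
python3 - <<'E'
from plant import r
from h import *
s=r.get_state();print(s['time_s'],s['tcp_pos'],s['contact_force'],s['moment'],tob(s['tcp_pos']))
E
```

```text
4.2 [ 0.51926073 -0.01916276  0.05657177] [-3.12608944  0.56807405  2.06028977] [0.17585882 1.01514595 0.02359504] [-29.7978083   23.63155264]
```

Request:
send_rows([
  {"dp": [-1,0,0],"roll": 0,"jaw": 70},
  {"dp": [-2,0,0],"roll": 0,"jaw": 70},
])

```text
time_s: 4.45
tcp_pos: [0.5213, -0.0194, 0.0566]
eef_rot: [180.0, 0.0, 172.5]
contact_force: [-2.9, 0.5, -0.4]
gripper_width: 0.0615
gripper_force: 1.4
```

Request:
send_rows([
  {"dp": [-0.7,0,0],"roll": 0,"jaw": 70},
  {"dp": [-1.4,0,0],"roll": 0,"jaw": 70},
])

```text
time_s: 4.7
tcp_pos: [0.5222, -0.0197, 0.0565]
eef_rot: [-180.0, -0.1, 172.5]
contact_force: [-5.5, 1.1, 3.3]
gripper_width: 0.0612
gripper_force: 3.3
```

```bash
python3 - <<'E'
from plant import r
from h import *
c=r.capture('top');np.savez('pics/top1.npz',**c);im=c['image']
cv2.imwrite('pics/crop1.png',cv2.resize(im[190:320,240:410],None,fx=4,fy=4,interpolation=cv2.INTER_CUBIC))
s=r.get_state();print(s['time_s'],s['tcp_pos'],s['contact_force'],tob(s['tcp_pos']))
E
```

```text
4.75 [ 0.5221029  -0.01969997  0.05651209] [-4.65322391  0.76627829  2.67222693] [-26.9097247   23.47193361]
```

View pics/crop1.png

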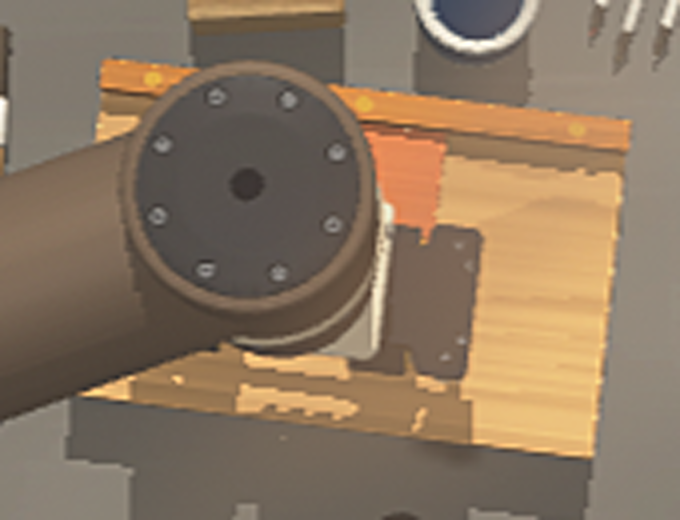

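The crop shows the plate's back right corner (445,140) at the foot of the fence; the arm hides the rest. I'll press until the force rises clearly.

Request:
send_rows([
  {"dp": [-1,0,0],"roll": 0,"jaw": 70},
  {"dp": [-2,0,0],"roll": 0,"jaw": 70},
])

```text
time_s: 5.0
tcp_pos: [0.5224, -0.02, 0.0563]
eef_rot: [-180.0, -0.2, 172.5]
contact_force: [-13.0, 5.8, 9.9]
gripper_width: 0.0612
gripper_force: 7.8
```

Request:
send_rows([
  {"dp": [-0.7,0,0],"roll": 0,"jaw": 70},
  {"dp": [-1.4,0,0],"roll": 0,"jaw": 70},
])

```text
time_s: 5.25
tcp_pos: [0.5226, -0.0201, 0.0563]
eef_rot: [-179.9, -0.3, 172.4]
contact_force: [-16.5, 9.1, 13.8]
gripper_width: 0.0615
gripper_force: 10.5
```

Request:
send_rows([
  {"dp": [18,0,0],"roll": 0,"jaw": 70},
  {"dp": [18,0,-45],"roll": 0,"jaw": 0},
  {"dp": [-10,50,-45],"roll": 0,"jaw": 0},
  {"dp": [-45,85,-45],"roll": 0,"jaw": 0},
  {"dp": [-52,106,-45],"roll": 0,"jaw": 0},
])

```text
time_s: 5.88
tcp_pos: [0.5943, 0.08, 0.1018]
eef_rot: [179.9, 0.2, 172.5]
contact_force: [-1.1, -0.1, -0.2]
gripper_width: 0.0266
gripper_force: 0.0
```

Request:
send_rows([
  {"dp": [0,0,0],"roll": 0,"jaw": 0},
  {"dp": [0,0,0],"roll": 0,"jaw": 0},
])

```text
time_s: 6.12
tcp_pos: [0.5907, 0.0778, 0.1013]
eef_rot: [-180.0, -0.0, 172.5]
contact_force: [0.5, -0.0, -0.0]
gripper_width: 0.007
gripper_force: 0.0
```

```bash
python3 - <<'E'
from plant import r
from h import *
s=r.get_state();print(s['time_s'],s['tcp_pos'],s['eef_rot'],s['gripper_width'],s['contact_force'],tob(s['tcp_pos']),go(s,30,128,56.5))
E
```

```text
6.125 [0.59074938 0.07782556 0.10134213] [-1.79984486e+02 -3.30189387e-02  1.72481648e+02] 0.007019474322498339 [ 0.45064189 -0.04779913 -0.01480185] [ 28.34607137 129.16188489] ([-1.7, -1.2, 44.8], 0.0)
```

Request:
send_rows([
  {"dp": [-2,0,30],"roll": 0,"jaw": 0},
  {"dp": [-2,0,44.5],"roll": 0,"jaw": 0},
  {"dp": [-2,0,44.5],"roll": 0,"jaw": 0},
  {"dp": [-2,-5,44.5],"roll": 0,"jaw": 0},
  {"dp": [-2,-10,44.5],"roll": 0,"jaw": 0},
])

```text
time_s: 6.75
tcp_pos: [0.5925, 0.0678, 0.058]
eef_rot: [180.0, 0.1, 172.5]
contact_force: [0.6, 0.6, 0.2]
gripper_width: 0.0002
gripper_force: 0.0
```

Request:
send_rows([
  {"dp": [0,-5,0],"roll": 0,"jaw": 0},
  {"dp": [0,-10,0],"roll": 0,"jaw": 0},
  {"dp": [0,-15,0],"roll": 0,"jaw": 0},
  {"dp": [0,-20,0],"roll": 0,"jaw": 0},
  {"dp": [0,-25,0],"roll": 0,"jaw": 0},
])

```text
time_s: 7.38
tcp_pos: [0.5891, 0.0433, 0.0573]
eef_rot: [180.0, 0.0, 172.5]
contact_force: [-0.9, 3.1, 1.3]
gripper_width: 0.0004
gripper_force: 1.9
```

Request:
send_rows([
  {"dp": [0,-5,0],"roll": 0,"jaw": 0},
  {"dp": [0,-10,0],"roll": 0,"jaw": 0},
  {"dp": [0,-15,0],"roll": 0,"jaw": 0},
  {"dp": [0,-20,0],"roll": 0,"jaw": 0},
  {"dp": [0,-25,0],"roll": 0,"jaw": 0},
])

```text
time_s: 8.0
tcp_pos: [0.5856, 0.0181, 0.0572]
eef_rot: [-180.0, 0.0, 172.5]
contact_force: [1.1, 2.9, 1.8]
gripper_width: 0.0006
gripper_force: 1.9
```

```bash
python3 - <<'E'
from plant import r
from h import *
c=r.capture('top');np.savez('pics/top2.npz',**c);im=c['image']
h=cv2.cvtColor(im,cv2.COLOR_BGR2HSV);m=cv2.inRange(h,(3,140,60),(12,255,255));m[:,:256]=0;m[:,400:]=0;m[:225]=0;m[310:]=0
k=blob(m,(340,260));print(rect(c,k,.046))
cv2.imwrite('pics/crop2.png',cv2.resize(im[190:320,240:410],None,fx=4,fy=4,interpolation=cv2.INTER_CUBIC))
s=r.get_state();print(s['time_s'],s['tcp_pos'],s['gripper_width'],s['contact_force'],tob(s['tcp_pos']))
E
```

```text
((565.5547485351562, -105.34596252441406), (60.295997619628906, 88.61022186279297), 82.91243743896484)
8.05 [0.58543531 0.01758458 0.05712735] 0.0004668717303358734 [1.2433547  2.01816921 1.98573132] [30.98266979 68.74447078]
```

View pics/crop2.png

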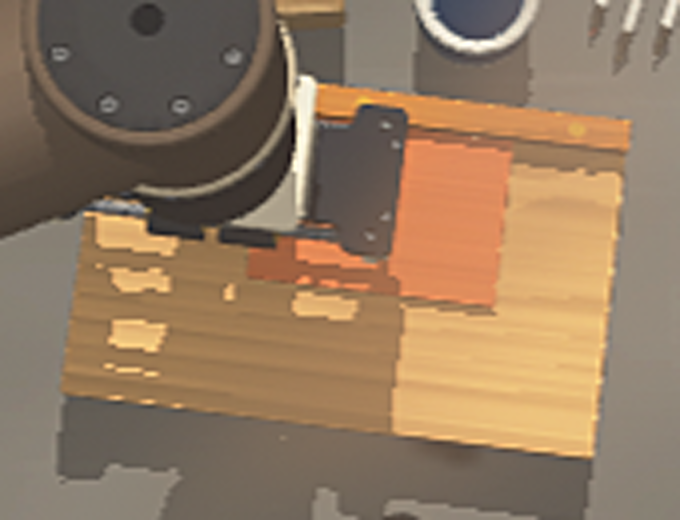

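The crop shows the plate against the fence, square to it, with its leading edge at crop (512,148)-(495,305). I'll push on to about 15 mm short of the goal and then measure.

Request:
send_rows([
  {"dp": [0,-6,0],"roll": 0,"jaw": 0},
  {"dp": [0,-12,0],"roll": 0,"jaw": 0},
  {"dp": [0,-18,0],"roll": 0,"jaw": 0},
  {"dp": [0,-24,0],"roll": 0,"jaw": 0},
  {"dp": [0,-30,0],"roll": 0,"jaw": 0},
])

```text
time_s: 8.68
tcp_pos: [0.5815, -0.0117, 0.0571]
eef_rot: [-180.0, -0.0, 172.5]
contact_force: [-0.5, 4.3, 1.8]
gripper_width: 0.0005
gripper_force: 1.9
```

Request:
send_rows([
  {"dp": [0,-6,0],"roll": 0,"jaw": 0},
  {"dp": [0,-12,0],"roll": 0,"jaw": 0},
  {"dp": [0,-18,0],"roll": 0,"jaw": 0},
  {"dp": [0,-24,0],"roll": 0,"jaw": 0},
  {"dp": [0,-30,0],"roll": 0,"jaw": 0},
])

```text
time_s: 9.3
tcp_pos: [0.5776, -0.0414, 0.0571]
eef_rot: [-180.0, -0.0, 172.5]
contact_force: [-0.4, 3.9, 2.4]
gripper_width: 0.0004
gripper_force: 1.9
```

Request:
send_rows([
  {"dp": [0,-5,0],"roll": 0,"jaw": 0},
  {"dp": [0,-10,0],"roll": 0,"jaw": 0},
  {"dp": [0,-15,0],"roll": 0,"jaw": 0},
  {"dp": [0,-15,0],"roll": 0,"jaw": 0},
])

```text
time_s: 9.8
tcp_pos: [0.5755, -0.0565, 0.0571]
eef_rot: [-180.0, -0.0, 172.5]
contact_force: [-0.2, 0.9, -0.2]
gripper_width: 0.0006
gripper_force: 0.3
```

```bash
python3 - <<'E'
from plant import r
from h import *
c=r.capture('top');np.savez('pics/top3.npz',**c);im=c['image']
cv2.imwrite('pics/crop3.png',cv2.resize(im[200:320,280:420],None,fx=5,fy=5,interpolation=cv2.INTER_CUBIC))
s=r.get_state();print(s['time_s'],s['tcp_pos'],s['contact_force'],tob(s['tcp_pos']))
E
```

```text
9.85 [ 0.57534698 -0.0563702   0.05689835] [ 0.21021254 -0.06330028 -0.86505547] [30.68578785 -5.89462838]
```

View pics/crop3.png

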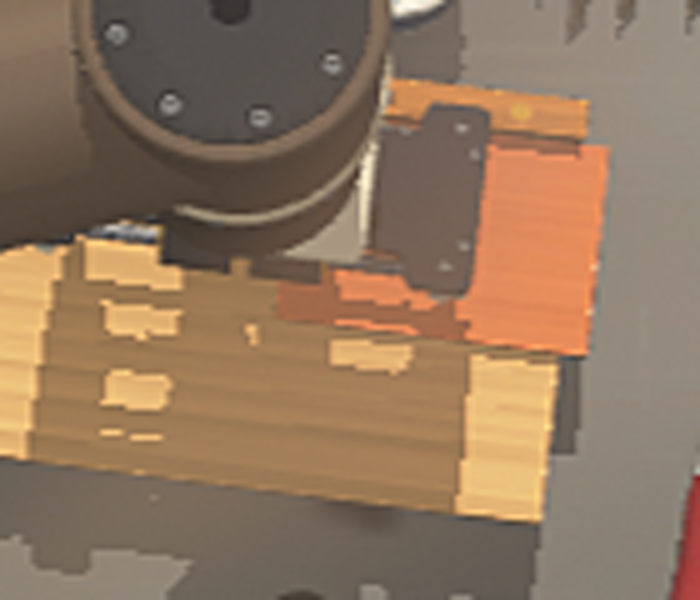

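The crop shows the plate protruding past the board's end: its short edge runs (608,147)-(588,355) and the board's end (558,355)-(542,522), all in crop pixels.

```bash
python3 - <<'E'
from h import *
c=dict(np.load('pics/top3.npz'))
f=lambda p:(np.array(p)+.5)/5-.5+[280,200]
print(tob(ray(c,f([(608,147),(588,355)]),.046)).round(1),tob(ray(c,f([(558,355),(542,522)]),.04)).round(1),tob(ray(c,f([(588,100)]),.054)).round(1))
h=cv2.cvtColor(c['image'],cv2.COLOR_BGR2HSV)
for y in(240,250,260,266):print(y,[tuple(int(v) for v in h[y,x]) for x in range(397,402)])
E
```

```text
[[  77.3 -161.8]
 [ -17.1 -163.2]] [[ -18.1 -150.4]
 [ -92.9 -151.7]] [[  96.1 -149.9]]
240 [(10, 150, 230), (11, 153, 231), (11, 159, 236), (9, 116, 194), (16, 39, 144)]
250 [(11, 156, 230), (11, 163, 238), (9, 118, 186), (18, 28, 137), (17, 35, 146)]
260 [(11, 163, 246), (8, 123, 186), (33, 18, 128), (19, 36, 147), (18, 38, 147)]
266 [(10, 149, 197), (13, 52, 143), (18, 32, 145), (16, 40, 148), (16, 41, 149)]
```

Overhang is now about 12 mm, so 18 mm remains.

Request:
send_rows([
  {"dp": [0,-4,0],"roll": 0,"jaw": 0},
  {"dp": [0,-9,0],"roll": 0,"jaw": 0},
  {"dp": [0,-14,0],"roll": 0,"jaw": 0},
  {"dp": [0,-18,0],"roll": 0,"jaw": 0},
  {"dp": [0,-18,0],"roll": 0,"jaw": 0},
])

```text
time_s: 10.48
tcp_pos: [0.5731, -0.0743, 0.057]
eef_rot: [-180.0, -0.0, 172.5]
contact_force: [-0.1, -0.1, -0.1]
gripper_width: 0.0004
gripper_force: 0.0
```

Request:
send_rows([
  {"dp": [0,12,0],"roll": 0,"jaw": 0},
  {"dp": [0,12,-45],"roll": 0,"jaw": 0},
  {"dp": [0,60,-90],"roll": 0,"jaw": 70},
  {"dp": [0,120,-100],"roll": 0,"jaw": 70},
  {"dp": [0,180,-100],"roll": 0,"jaw": 70},
])

```text
time_s: 11.1
tcp_pos: [0.5977, 0.1073, 0.1592]
eef_rot: [179.9, 0.2, 172.5]
contact_force: [1.6, 0.0, -0.2]
gripper_width: 0.0248
gripper_force: 0.0
```

Request:
send_rows([
  {"dp": [30,50,0],"roll": 0,"jaw": 70},
  {"dp": [60,100,0],"roll": 0,"jaw": 70},
  {"dp": [60,120,0],"roll": 0,"jaw": 70},
  {"dp": [60,120,0],"roll": 0,"jaw": 70},
])

```text
time_s: 11.6
tcp_pos: [0.5531, 0.2334, 0.1571]
eef_rot: [-180.0, 0.0, 172.6]
contact_force: [-0.0, -0.2, -0.2]
gripper_width: 0.0603
gripper_force: 0.0
```

```bash
python3 - <<'E'
from plant import r
from h import *
c=r.capture('top');np.savez('pics/top4.npz',**c);im=c['image']
h=cv2.cvtColor(im,cv2.COLOR_BGR2HSV);m=cv2.inRange(h,(3,140,80),(12,255,255));m[:223]=0
k=blob(m,(380,253));q=rect(c,k,.046);print(q,tob(np.array(q[0])/1000),tob(cv2.boxPoints(q)/1000).round(1).tolist())
cv2.imwrite('pics/crop4.png',cv2.resize(im[200:320,280:420],None,fx=5,fy=5,interpolation=cv2.INTER_CUBIC))
s=r.get_state();print(s['time_s'],s['tcp_pos'],s['contact_force'],tob(s['tcp_pos']))
E
```

```text
((559.880615234375, -159.8314971923828), (139.45547485351562, 94.33218383789062), 83.2292251586914) [  28.92917108 -110.49081937] [[-17.3, -180.8], [77.0, -179.6], [75.2, -40.1], [-19.2, -41.4]]
11.65 [0.55305388 0.23215202 0.15694485] [-0.0688326   0.11946852 -0.78463808] [-29.27395279 277.20761744]
```

View pics/crop4.png

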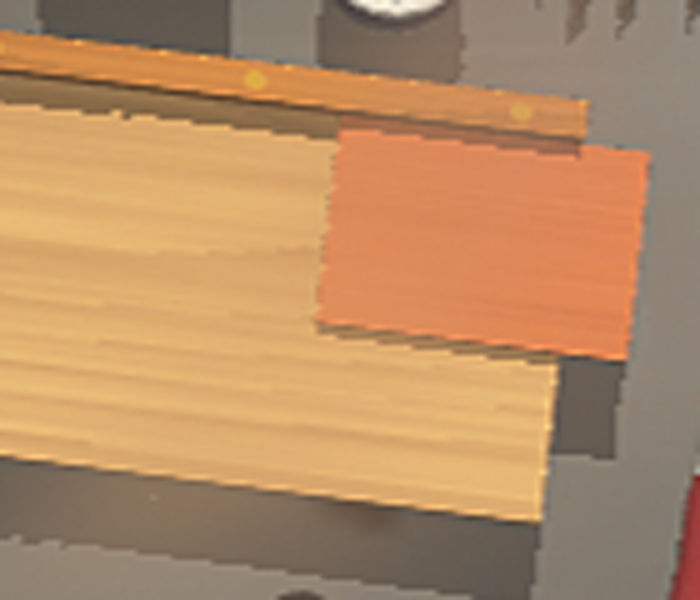

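The crop shows the plate's centre at board (28.9, -110.5), an overhang of about 30 mm. The edge at the trailing end (340,115) may stand off the fence by 1-2 mm, a tilt of about 0.8°, so I'll finish with a square two-finger press.

Request:
send_rows([
  {"dp": [4,-58,0],"roll": 0,"jaw": 70},
  {"dp": [8,-116,0],"roll": 0,"jaw": 70},
  {"dp": [12,-174,0],"roll": 0,"jaw": 70},
  {"dp": [16,-232,0],"roll": 0,"jaw": 70},
  {"dp": [16,-290,0],"roll": 0,"jaw": 70},
])

```text
time_s: 12.28
tcp_pos: [0.4983, -0.0568, 0.1574]
eef_rot: [180.0, 0.0, 172.4]
contact_force: [1.1, -0.1, 0.6]
gripper_width: 0.0615
gripper_force: 0.0
```

Request:
send_rows([
  {"dp": [0,-40,0],"roll": 0,"jaw": 70},
  {"dp": [0,-75,0],"roll": 0,"jaw": 70},
  {"dp": [0,-75,0],"roll": 0,"jaw": 70},
  {"dp": [0,-75,0],"roll": 0,"jaw": 70},
])

```text
time_s: 12.78
tcp_pos: [0.4892, -0.129, 0.1571]
eef_rot: [180.0, -0.0, 172.4]
contact_force: [1.6, 0.2, -0.0]
gripper_width: 0.0613
gripper_force: 0.0
```

```bash
python3 - <<'E'
from plant import r
from h import *
s=r.get_state();print(s['time_s'],s['eef_rot'],tob(s['tcp_pos']),go(s,-44,-90,57))
E
```

```text
12.775 [ 1.79999412e+02 -4.18152387e-03  1.72362120e+02] [-45.18442241 -89.24920799] ([-1.2, -0.7, 100.1], -0.002)
```

Request:
send_rows([
  {"dp": [0,0,45],"roll": 0,"jaw": 70},
  {"dp": [0,0,88],"roll": 0,"jaw": 70},
  {"dp": [0,0,100.3],"roll": 0,"jaw": 70},
  {"dp": [0,0,100.3],"roll": 0,"jaw": 70},
  {"dp": [-6,0,100.3],"roll": 0,"jaw": 70},
])

```text
time_s: 13.4
tcp_pos: [0.4966, -0.1288, 0.0583]
eef_rot: [180.0, 0.1, 172.5]
contact_force: [-0.1, 0.0, -0.8]
gripper_width: 0.0613
gripper_force: 0.0
```

Request:
send_rows([
  {"dp": [-4,0,0],"roll": 0,"jaw": 70},
  {"dp": [-7,0,0],"roll": 0,"jaw": 70},
  {"dp": [-9,0,0],"roll": 0,"jaw": 70},
  {"dp": [-10.5,0,0],"roll": 0,"jaw": 70},
  {"dp": [-12,0,0],"roll": 0,"jaw": 70},
])

```text
time_s: 14.02
tcp_pos: [0.5072, -0.1306, 0.0567]
eef_rot: [-180.0, -0.0, 172.5]
contact_force: [-2.9, 0.4, 1.9]
gripper_width: 0.0612
gripper_force: 1.4
```

Request:
send_rows([
  {"dp": [-0.7,0,0],"roll": 0,"jaw": 70},
  {"dp": [-1.5,0,0],"roll": 0,"jaw": 70},
])

```text
time_s: 14.28
tcp_pos: [0.5078, -0.1308, 0.0566]
eef_rot: [-180.0, -0.1, 172.5]
contact_force: [-5.0, 0.6, 4.1]
gripper_width: 0.0613
gripper_force: 3.4
```

```bash
python3 - <<'E'
from plant import r
from h import *
s=r.get_state();print(s['time_s'],s['eef_rot'],tob(s['tcp_pos']),s['contact_force'],s['moment'])
E
```

```text
14.275 [-1.79983823e+02 -1.17574019e-01  1.72469370e+02] [-26.55251506 -88.55497692] [-5.04411594  0.58383264  4.12120759] [ 0.54692843  2.11411555 -0.01986761]
```

Request:
send_rows([
  {"dp": [-1,0,0],"roll": 0,"jaw": 70},
  {"dp": [-2,0,0],"roll": 0,"jaw": 70},
  {"dp": [-2.5,0,0],"roll": 0,"jaw": 70},
])

```text
time_s: 14.65
tcp_pos: [0.5081, -0.131, 0.0564]
eef_rot: [-180.0, -0.3, 172.4]
contact_force: [-12.4, 4.8, 11.5]
gripper_width: 0.0613
gripper_force: 7.7
```

Request:
send_rows([
  {"dp": [6,0,0],"roll": 0,"jaw": 70},
  {"dp": [18,0,0],"roll": 0,"jaw": 70},
  {"dp": [18,0,-55],"roll": 0,"jaw": 70},
  {"dp": [18,20,-100],"roll": 0,"jaw": 70},
  {"dp": [10,80,-110],"roll": 0,"jaw": 70},
])

```text
time_s: 15.28
tcp_pos: [0.5132, -0.0507, 0.1704]
eef_rot: [179.9, 0.4, 172.3]
contact_force: [1.6, -0.4, 0.2]
gripper_width: 0.061
gripper_force: 0.0
```

Request:
send_rows([
  {"dp": [0,60,0],"roll": 0,"jaw": 70},
  {"dp": [0,120,0],"roll": 0,"jaw": 70},
  {"dp": [0,180,0],"roll": 0,"jaw": 70},
  {"dp": [0,240,0],"roll": 0,"jaw": 70},
  {"dp": [0,270,0],"roll": 0,"jaw": 70},
])

```text
time_s: 15.9
tcp_pos: [0.5472, 0.22, 0.1667]
eef_rot: [180.0, 0.0, 172.6]
contact_force: [0.9, 0.2, 0.7]
gripper_width: 0.0616
gripper_force: 0.0
```

```bash
python3 - <<'E'
from plant import r
from h import *
c=r.capture('top');im=c['image']
h=cv2.cvtColor(im,cv2.COLOR_BGR2HSV);m=cv2.inRange(h,(3,140,80),(12,255,255));m[:223]=0
k=blob(m,(380,253));q=rect(c,k,.046);print(q,tob(np.array(q[0])/1000),tob(cv2.boxPoints(q)/1000).round(1).tolist())
cv2.imwrite('pics/crop5.png',cv2.resize(im[160:360,200:450],None,fx=3,fy=3,interpolation=cv2.INTER_CUBIC))
s=r.get_state();print(s['time_s'],tob(s['tcp_pos']),s['contact_force'])
E
```

```text
((560.9393310546875, -159.5810546875), (139.39202880859375, 94.22224426269531), 82.70636749267578) [  29.94587006 -110.10361941] [[-16.9, -180.0], [77.4, -179.6], [76.8, -40.2], [-17.5, -40.6]]
15.95 [-33.0290523  266.45399971] [2.5786365  2.51689554 0.74910166]
```

View pics/crop5.png

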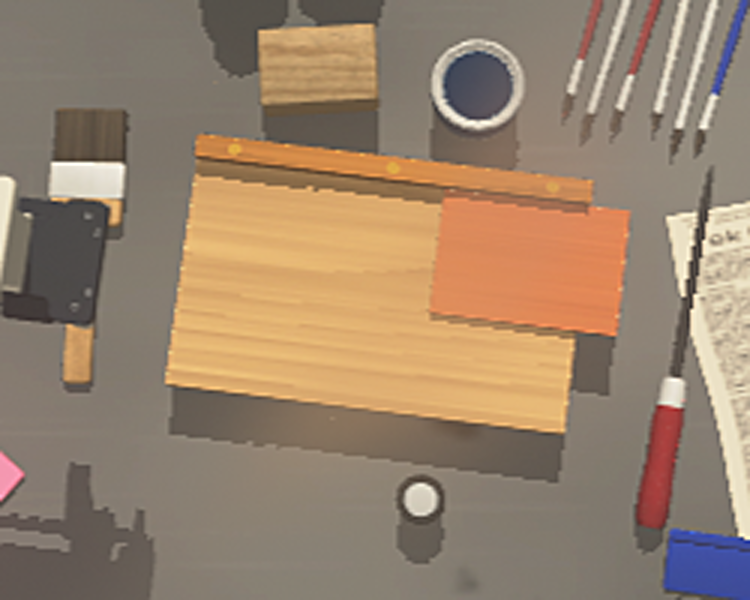

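The plate lies flush along the fence, skew about 0.2°, with a 30 mm overhang at the rasp's end (crop 575-630, 210-335). The other things are where they were, and the arm is clear.

Request:
send_rows([
  {"dp": [0,0,-20],"roll": 0,"jaw": 70},
  {"dp": [0,0,-20],"roll": 0,"jaw": 70},
  {"dp": [0,0,-20],"roll": 0,"jaw": 70},
])

```text
time_s: 16.32
tcp_pos: [0.5469, 0.2166, 0.1865]
eef_rot: [180.0, -0.0, 172.4]
contact_force: [0.1, 0.4, -0.0]
gripper_width: 0.0616
gripper_force: 0.0
```

```bash
python3 -c "
from plant import r
print(r.close_job())"
```

```text
the job is handed in; nothing more can be done
None
```

The copper plate is flush against the fence with about 30 mm sticking out past the board's end beside the rasp; the other things were left where they were, and I handed the job in at about 16 s.

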